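# Push a chamber slide out of its microscope-stage holder

### The job

The white chamber slide sits flush in the black holder, so it cannot be gripped: pick up the holder, turn it so that the two access holes in its underside line up with the two brass pins of the red push-out block, and press it fully down on the block so that the pins poke the slide up. Leave the holder seated there, take the raised slide and set it gently down flat, wells up, in the blue tray. Keep the slide level all the time, and leave the bottle, the specimen jar and the green box alone.

Things in the scene. Friction and masses are not known exactly. Their poses are not given: they have to be found in the camera images.
- holder_center (a point): Centre of the loose black slide holder, 110 mm (its x) x 54 mm (its y) x 22 mm high; the point is 11 mm above its underside. It starts flat on the bench and can be gripped across its 54 mm width. About 0.2 kg.
- holder: The same holder; origin at the centre of its underside. Its top has a 78 x 28 mm recess, 14 mm deep, over an 8 mm floor; through that floor go two round access holes, 14 mm across, on its x axis 22 mm either side of the centre (hidden under the slide, open below). A half turn gives the same hole pattern.
- slide_center (a point): Centre of the loose white eight-well chamber slide, a rigid block 76 mm (its x) x 26 mm (its y) x 14 mm high with coloured wells in its top; the point is 7 mm above its underside. About 35 g.
- slide: The same slide; origin at the centre of its underside. It starts in the holder's recess, tops flush, long sides parallel, with 1 mm play all round. With the holder fully down on the push-out block it stands 11 mm proud of the holder's top.
- pushout_top (a point): Centre of the flat top face of the red push-out block, 30 mm above the bench, half-way between the pins. On this face stand two brass pins, 8 mm in diameter and 19 mm high, on the block's x axis 22 mm either side of this point. The holder fits over them with 3 mm play all round.
- pushout: The red push-out block, fixed to the bench, 100 mm (its x) x 36 mm (its y) x 30 mm high without its pins; origin at the centre of its underside.
- tray_in (a point): Centre of the inner floor of the shallow blue tray, 170 mm (its x) x 130 mm (its y), rim 12 mm above the bench, walls and floor about 4 mm thick, fixed to the bench.
- reagent: Loose amber bottle, 40 mm across, 85 mm high; origin at the centre of its underside. To be left alone.
- specimen: Loose specimen jar with an orange cap, 52 mm across, 55 mm high; origin at the centre of its underside. To be left alone.
- slidebox: Loose green slide box, 80 x 100 x 34 mm; origin at the centre of its underside. To be left alone.
Not all that is in view belongs to the job. Of the things shaped like the part that bears tray_in, the blue one is meant. Of the things that look like the slide, the smaller one is meant.

How it is judged (in metres and radians):
On the way:
1. the holder is fully down on the push-out block, and the pins hold the slide at least 8 mm up out of its recess (z of holder_center in the frame of pushout_top below 0.014 m and horizontal distance between holder_center and pushout_top below 0.008 m and angle between the x axis of holder and the x axis of pushout, either way round below 0.2 rad and angle between holder's own z axis and vertical below 0.08 rad and z of slide_center in the frame of holder_center above 0.012 m and contact force between slide and pushout above 0.05 N), for 0.2 s.
At the end, for the whole second after the job is handed in: Slide flat (within 0.08 rad), wells up, at rest on the tray floor inside the rim; holder at rest fully down on the block over both pins (underside within 3 mm of its top, centre within 8 mm, turned within 0.2 rad, tilt under 0.08 rad) (x of slide_center in the frame of tray_in between -0.07 and 0.07 m and y of slide_center in the frame of tray_in between -0.065 and 0.065 m and z of slide_center in the frame of tray_in below 0.01 m and angle between each of slide, holder's own z axis and vertical below 0.08 rad and linear speed of each of slide, holder below 0.02 m/s and z of holder_center in the frame of pushout_top below 0.014 m and horizontal distance between holder_center and pushout_top below 0.008 m and angle between the x axis of holder and the x axis of pushout, either way round below 0.2 rad); the robot touches nothing.
It fails at once if the slide is tipped by more than 0.5 rad (angle between slide's own z axis and vertical above 0.5 rad).
It fails at once if the slide is dropped (falls freely from about 30 mm or more) (linear speed of slide above 0.75 m/s and contact force between slide and the fingers below 0.05 N and distance between slide_center and holder_center above 0.06 m).
It fails at once if the reagent is moved by more than 30 mm or knocked over (distance of reagent from where it was at the start of the episode above 0.03 m or angle between reagent's own z axis and vertical above 0.5 rad).
It fails at once if the specimen is moved by more than 30 mm or knocked over (distance of specimen from where it was at the start of the episode above 0.03 m or angle between specimen's own z axis and vertical above 0.5 rad).
It fails at once if the slidebox is moved by more than 30 mm or knocked over (distance of slidebox from where it was at the start of the episode above 0.03 m or angle between slidebox's own z axis and vertical above 0.5 rad).
It also fails if it takes over 61 s, if anything falls off the work surface, if the arm or the gripper's body presses on something with over 40 N, if the wrist force passes 120 N, or if a joint passes its speed limit or range.

### The arm

A 6-joint arm with a two-finger parallel gripper is mounted at the origin on the work surface. World frame = base frame: x ahead of the robot, y to its left, z up, the work surface at z = 0. Lengths are in mm, angles in degrees, forces in N, time in s.
With the tool pointing down it reaches from about 300 to 850 mm from the base axis. Payload 4.2 kg.
Tool frame: the origin (TCP) lies midway between the tips of the shut fingers; the grasp point (between the pads) lies 19 mm behind it (env.hold_point_z is the z of the grasp point in the tool frame, in mm); z points along the fingers, y is the direction in which the jaws open and shut (so a half turn about z gives the same grasp; the last joint's range is limited). The gripper opens to 91 mm and grips with 3 to 60 N. Pads are 32 mm wide; open, the fingers measure 118 mm over their backs; the gripper's body (76 mm by 178 mm) begins 60 mm behind the grasp point.
Start: joints at [68.698, 18.312, 89.639, -0, 72.044, -1.146], TCP at [198.142, 539.801, 192.076] pointing down, gripper open.
Joint ranges: [-177.97, 177.97], [-48.28, 115.42], [12.27, 149.76], [-77.06, 257.06], [2.81, 150.46], [-146.56, 146.56]. Speed limits (degrees/s): [147.25, 147.25, 180, 180, 180, 180].

### API

Orientations are given as [roll, pitch, yaw] about the fixed x, y, z axes, in that order (R = Rz(yaw) Ry(pitch) Rx(roll)).
In Python, from workcell import env, grab_frame, camera_params, spotter gives the robot as it stands. The module is installed in compiled form; this text tells all that it offers.
- The arm moves only by the shell command python3 -m jog 'ROWS' [FORCE]. ROWS is text: rows parted by semicolons, each of 7 numbers parted by spaces: the turn, a rotation vector about the world's x, y, z in units of 5 degrees (1.0 is 5 degrees), then the shift along the world's x, y, z in units of 25 mm (1.0 is 25 mm), then the opening, from 0 (shut) to 1 (fully open). A call has 1 to 5 rows; each row is the pose to reach, as a shift and turn from the pose commanded when the call began; what a row does not reach only later rows make up. A row lasts 1/8 s, in which the tool goes at most 62.5 mm and 10.7 degrees, less where a joint would pass 70% of its speed; a pose out of reach is approached as far as the arm can. A call with a gripper value outside its range is refused whole. The fingers move at their own pace and stop on an object; FORCE is the grip in N (left out, the last holds). Time passes only in rows, so rows that repeat a pose let the fingers close. It gives the time, the measured TCP pose, the force and the opening at its end, in the units of the state.
- env.state(): the state, without advancing time (a new reading comes with each control period).
- grab_frame(name): name is "scene" or "top" or "wrist"; returns the picture (420x560x3 uint8, red, green, blue); there is no depth.
- camera_params(name): a dict with "K" (3x3 intrinsics, pixels), "rvec" (rotation vector, rad) and "tvec" (3), from world to camera coordinates, as OpenCV has them. Camera axes: x right, y down, z forward; pixel columns grow to the right and rows downward; lengths in mm; the calibration is good to about 2 mm. The wrist camera is an equidistant fisheye: a pixel r from the principal point sees the ray r / f radians off the axis. A picture is of the moment at which its call begins: read the wrist's pose just before it. camera_params takes no time and is no camera call; for the wrist camera it gives the pose at the moment of the call.
- env.job_done(): hands the job in, once; it reports no verdict.
Trained networks look in the newest picture that a camera, given by its name, has taken for a name from the list of things; names that differ only in an ending like _2 or _b are one class to them, and where a whole thing is asked for, a point or a joint stands for the part that bears it (a point fixed in the world has none). Each returns a list of dicts, best first, with "conf" (0 to 1); they miss things now and then, are a little off and sometimes report something else, mostly with a low value. They report only what shows in the picture. A call takes as long as a camera call. They do not tell look-alikes from the thing itself.
- spotter.look_for(query, camera): "box" ([left, top, width, height] in pixels, round what is visible of it).
- spotter.trace(query, camera): "region" (420x560 bool, what is visible of it) and "box" ([left, top, width, height] in pixels, round what is visible of it).
The state is a dict: "time_s": time; "qpos": joint angles; "qvel": joint speeds; "effort": joint torques, N m; "ee_pos": TCP position; "ee_rot": TCP orientation; "force": force on the tool from outside, world axes, zero at the start; "torque": the same for the moment, N m; "gripper_width": finger opening in mm.
Only numpy, scipy, OpenCV 4.12 (cv2) and the standard library are available. Lean on these libraries where they do the work, as an engineer would, in place of code of your own. Each camera call takes 0.05 s, during which the arm holds its last target. There are 200 camera calls.

## Working session

There is one attempt and no reset: what is moved stays moved. The work goes in short steps, Python scripts to look and compute and a shell command to move; the robot and the scene stay as the last step left them, time stands still between calls to the robot, and variables do not carry over. Pictures are saved under pics/ and viewed, about 8 in all and at most 12, crops included, and the job is handed in when it is done.

```bash
mkdir -p pics; ls; cat > h.py <<'E'
import numpy as np, cv2
from workcell import env, grab_frame, camera_params, spotter
def cam(n):
    c=camera_params(n); R=cv2.Rodrigues(np.array(c["rvec"],float))[0]
    return np.array(c["K"],float),R,np.array(c["tvec"],float).ravel()
def ray(n,uv,c=None):
    K,R,t=c or cam(n); uv=np.atleast_2d(uv).astype(float)
    x=(uv[:,0]-K[0,2])/K[0,0]; y=(uv[:,1]-K[1,2])/K[1,1]
    if n=="wrist":
        r=np.hypot(x,y)+1e-12; d=np.c_[np.sin(r)*x/r,np.sin(r)*y/r,np.cos(r)]
    else: d=np.c_[x,y,np.ones(len(x))]
    return -R.T@t, d@R
def onz(n,uv,z,c=None):
    o,d=ray(n,uv,c); return o+d*((z-o[2])/d[:,2])[:,None]
def save(n,name):
    im=grab_frame(n); cv2.imwrite(f"pics/{name}.png",im[:,:,::-1]); return im
def rect(region,n,z,c=None):
    "min-area rectangle of a region projected on plane z: centre, size, angle of long side"
    cs,_=cv2.findContours(region.astype(np.uint8),cv2.RETR_EXTERNAL,cv2.CHAIN_APPROX_NONE)
    k=max(cs,key=cv2.contourArea)[:,0,:]
    p=onz(n,k,z,c)[:,:2].astype(np.float32)
    (cx,cy),(w,h),a=cv2.minAreaRect(p)
    if h>w: w,h,a=h,w,a+90
    return np.round([cx,cy,w,h,(a+90)%180-90],1)
E
python3 - <<'E'
from h import *
s=save("scene","scene0"); t=save("top","top0"); 
cv2.imwrite("pics/both.png",np.hstack([s,t])[:,:,::-1][:, :]) if 0 else None
print(env.state(), env.hold_point_z)
Z=dict(holder_center=22,slide_center=22,pushout_top=30,tray_in=12,reagent=85,specimen=55,slidebox=34)
for q,z in Z.items():
    for d in spotter.trace(q,"top"):
        if d["conf"]>.2: print(q,round(d["conf"],2),d["box"],rect(d["region"],"top",z))
E
```

```text
pics
{'time_s': 0.1, 'qpos': array([ 6.86955515e+01,  1.83481354e+01,  8.96979545e+01, -3.25603364e-04,
        7.20418033e+01, -1.14617611e+00]), 'qvel': array([ 0.03415965, -0.02516385, -0.07756286, -0.04137157, -0.06110395,
        0.03240443]), 'effort': array([ 2.15459331e-03, -4.13331735e+01, -2.32509685e+01,  7.29623996e-02,
        4.20932751e-02, -4.70313410e-05]), 'ee_pos': array([197.98962529, 539.34756157, 191.31268517]), 'ee_rot': array([-1.79912118e+02, -1.44862188e-03,  1.59841827e+02]), 'force': array([ 0.34847444, -0.33910083,  0.07660427]), 'torque': array([-0.03285055, -0.00268623,  0.030047  ]), 'gripper_width': 91.50988188499618} -18.8
holder_center 0.87 [338.6, 188.0, 32.0, 47.4] [ 568.5 -229.7  113.1   58.8   -5.8]
slide_center 0.82 [352.8, 196.6, 10.1, 33.5] [ 569.5 -231.6   76.1   26.6   -6.1]
slide_center 0.68 [403.0, 181.1, 23.9, 46.6] [ 591.8 -363.   103.    40.9    5.5]
pushout_top 0.86 [134.7, 179.6, 32.1, 47.3] [575.3 235.7 107.3  42.8  30.2]
tray_in 0.84 [135.1, 257.4, 72.0, 83.0] [365.5 173.2 170.1 131.4  -7.1]
tray_in 0.69 [228.7, 177.6, 64.6, 82.0] [550.4 -17.1 170.2 130.   -5.6]
reagent 0.76 [199.6, 108.8, 18.2, 29.8] [752.7 103.   59.6  36.8  16.5]
specimen 0.98 [304.0, 115.5, 19.5, 28.7] [ 7.511e+02 -1.291e+02  6.460e+01  4.760e+01  4.000e-01]
slidebox 0.66 [239.2, 93.0, 42.6, 41.2] [795.1  -5.7 101.   93.4 -81.4]
```

View pics/top0.png

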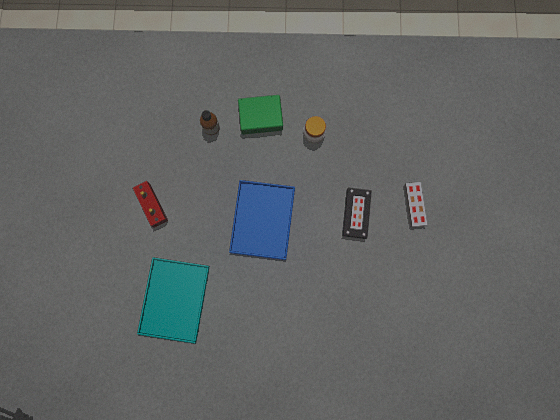

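View pics/scene0.png

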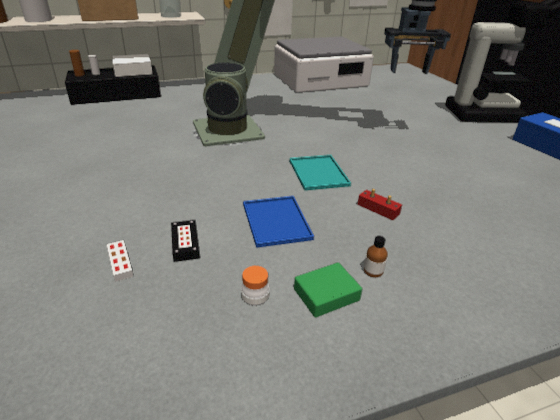

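Top view: holder at (357,213), push-out block (150,204), blue tray (263,220). The white slide at (416,205) and the teal tray are decoys. I'll move to the holder now, turning by +14.4°.

```bash
python3 -m jog '0 0 0.6 1.08 -2.24 0 1; 0 0 1.2 2.16 -4.48 0 1; 0 0 1.8 3.24 -6.72 0 1; 0 0 2.4 4.32 -8.96 0 1; 0 0 2.9 5.4 -11.2 0 1'
python3 -m jog '0 0 0 1.08 -2.24 0 1; 0 0 0 2.16 -4.48 0 1; 0 0 0 3.24 -6.72 0 1; 0 0 0 4.32 -8.96 0 1; 0 0 0 5.4 -11.2 0 1'
python3 -m jog '0 0 0 1 -2.1 0 1; 0 0 0 2 -4.2 0 1; 0 0 0 3 -6.3 0 1; 0 0 0 4 -8.4 0 1; 0 0 0 4 -8.4 0 1'
```

```text
time_s: 1.08
ee_pos: [333.8, 258.1, 192.4]
ee_rot: [180.0, 0.1, 174.5]
force: [0.8, 1.2, 0.7]
gripper_width: 91.2
time_s: 1.7
ee_pos: [468.9, -22.2, 192.4]
ee_rot: [180.0, 0.1, 174.3]
force: [0.6, 0.5, 0.1]
gripper_width: 91.3
time_s: 2.33
ee_pos: [569.2, -233.7, 191.0]
ee_rot: [-180.0, -0.0, 174.1]
force: [0.2, 0.2, -0.8]
gripper_width: 91.2
```

```bash
python3 - <<'E'
from h import *
print(env.state()["ee_pos"],env.state()["ee_rot"]); c=cam("wrist"); save("wrist","w1")
for q in ["holder_center","slide_center"]:
    for d in spotter.trace(q,"wrist"):
        if d["conf"]>.2: print(q,round(d["conf"],2),d["box"],rect(d["region"],"wrist",22,c))
E
```

```text
[ 569.15774088 -233.69553179  191.00842498] [-1.79964831e+02 -1.47334935e-03  1.74119311e+02]
holder_center 0.7 [260.8, 137.6, 46.9, 95.3] [ 569.2 -232.   110.2   53.8   -6.4]
slide_center 0.84 [154.7, 177.1, 40.4, 63.3] [ 580.4 -362.4   79.3   40.5    6.6]
```

View pics/w1.png

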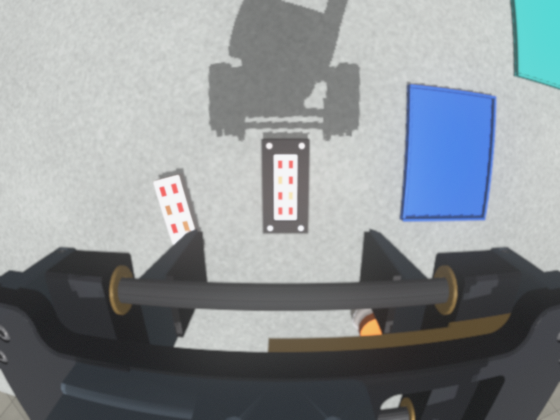

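Wrist view: the holder is fully visible at (285,186) and measures 110×54, centred on (569,-232). I'll descend and grip.

```bash
python3 -m jog '0 0 -0.1 0 0.07 -2.4 1; 0 0 -0.1 0 0.07 -4.8 1; 0 0 -0.1 0 0.07 -6.6 1; 0 0 -0.1 0 0.07 -7.4 1; 0 0 -0.1 0 0.07 -7.44 1' 30
python3 -m jog '0 0 0 0 0 0 0.4; 0 0 0 0 0 0 0.4; 0 0 0 0 0 0 0.4; 0 0 0 0 0 0 0.4; 0 0 0 0 0 0 0.4' 30
```

```text
time_s: 3.1
ee_pos: [566.7, -226.5, 5.1]
ee_rot: [179.9, -0.2, 173.9]
force: [-0.4, 0.3, 0.3]
gripper_width: 91.5
time_s: 3.72
ee_pos: [568.2, -228.6, 6.2]
ee_rot: [180.0, 0.0, 173.8]
force: [0.2, -0.2, -0.1]
gripper_width: 44.2
```

```bash
python3 - <<'E'
from h import *
print(env.state()["ee_pos"],env.state()["gripper_width"]); a=save("wrist","w2"); b=grab_frame("scene")
b=cv2.resize(b[180:320,80:267],(560,420),interpolation=cv2.INTER_CUBIC)
cv2.imwrite("pics/c2.png",cv2.resize(np.hstack([a,b]),(800,300),interpolation=cv2.INTER_AREA)[:,:,::-1])
E
```

```text
[ 568.16498269 -228.55223358    6.23032958] 44.209149048760985
```

View pics/c2.png

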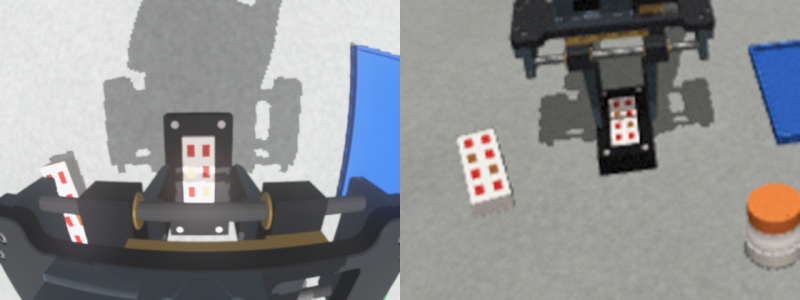

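```bash
python3 -m jog '0 0 0 0 0 0 0.4; 0 0 0 0 0 0 0.4; 0 0 0 0 0 0 0.4' 30
```

```text
time_s: 4.2
ee_pos: [568.1, -228.4, 6.0]
ee_rot: [180.0, -0.0, 173.8]
force: [-0.8, 0.1, -0.2]
gripper_width: 36.2
```

```bash
python3 - <<'E'
from h import *
print(env.state()["ee_pos"],env.state()["gripper_width"],env.state()["force"]); a=save("wrist","w3"); b=grab_frame("scene")
a=a[110:350,140:420];b=b[190:260,150:232]
cv2.imwrite("pics/c3.png",np.hstack([cv2.resize(x,(400,343),interpolation=cv2.INTER_CUBIC) for x in (a,b)])[:,:,::-1])
c=cam("wrist")
for d in spotter.trace("holder_center","wrist"): print(d["conf"],d["box"],rect(d["region"],"wrist",22,c))
E
```

```text
[ 568.11679416 -228.44246046    6.03440528] 36.17420445870051 [-0.80359404  0.06208145 -0.18313267]
0.9 [230.3, 157.7, 94.0, 170.8] [ 550.1 -229.6   75.6   54.3   -5.5]
```

View pics/c3.png

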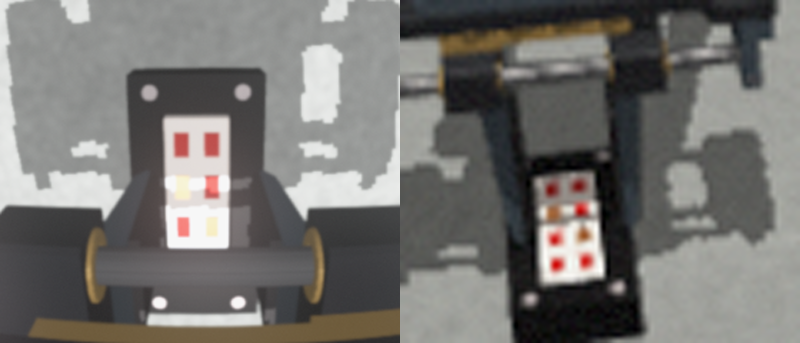

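```bash
python3 -m jog '0 0 0 0 0 0 0.2; 0 0 0 0 0 0 0.2; 0 0 0 0 0 0 0.2' 30
```

```text
time_s: 4.72
ee_pos: [568.1, -228.4, 6.1]
ee_rot: [180.0, 0.0, 173.8]
force: [-0.7, -0.8, 0.3]
gripper_width: 18.5
```

```bash
python3 - <<'E'
from h import *
print(env.state()["ee_pos"],env.state()["gripper_width"],env.state()["force"]); a=save("wrist","w4"); b=grab_frame("scene")
a=a[110:350,140:420];b=b[190:260,150:232]
cv2.imwrite("pics/c4.png",np.hstack([cv2.resize(x,(400,343),interpolation=cv2.INTER_CUBIC) for x in (a,b)])[:,:,::-1])
E
```

```text
[ 568.1467749  -228.4474782     6.09530383] 18.45999316706719 [-0.67895272 -0.80607504  0.31307942]
```

View pics/c4.png

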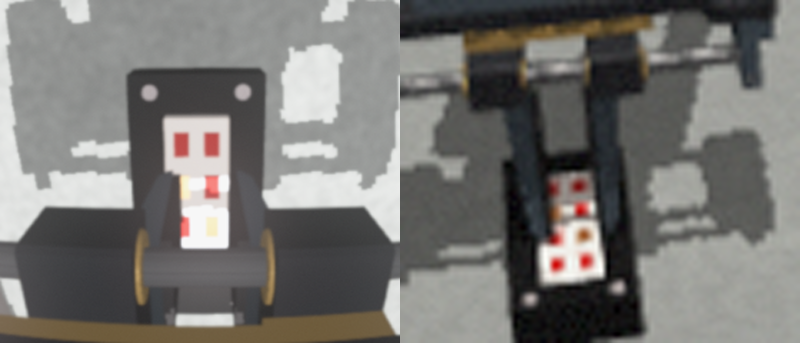

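```bash
python3 - <<'E'
from h import *
p=np.array([568.1,-228.4,6.1])
def proj(n,P):
    K,R,t=cam(n); q=R@np.array(P)+t
    if n=="wrist":
        r=np.hypot(q[0],q[1]); th=np.arctan2(r,q[2]); x,y=q[0]/r*th,q[1]/r*th
    else: x,y=q[:2]/q[2]
    return np.round([K[0,0]*x+K[0,2],K[1,1]*y+K[1,2]],1)
for z in (6.1,15,25,35,45):
    for s in (-1,1):
        P=[p[0]+s*9.2*np.cos(np.radians(84)),p[1]+s*9.2*np.sin(np.radians(84)),z]
        print(z,s,"scene",proj("scene",P),"wrist",proj("wrist",P))
K,R,t=cam("wrist"); print("cam centre",-R.T@t, "axis",R[2])
print(env.state()["qpos"])
E
```

```text
6.1 -1 scene [181.8 241.8] wrist [268.7 241.8]
6.1 1 scene [190.5 240.8] wrist [297.7 241.8]
15 -1 scene [181.4 238.6] wrist [268.1 247.1]
15 1 scene [190.1 237.5] wrist [298.3 247.1]
25 -1 scene [180.9 234.9] wrist [267.4 253.6]
25 1 scene [189.7 233.9] wrist [299.1 253.6]
35 -1 scene [180.4 231.2] wrist [266.6 260.8]
35 1 scene [189.2 230.1] wrist [299.9 260.7]
45 -1 scene [179.9 227.4] wrist [265.7 268.7]
45 1 scene [188.8 226.4] wrist [300.8 268.7]
cam centre [ 493.34108601 -220.52945118  198.58485122] axis [ 0.26965975 -0.02906054 -0.96251707]
[-2.29831965e+01  3.10715278e+01  9.82123784e+01  6.72430821e-03
  5.07154565e+01 -1.06833752e+02]
```

Both views show the fingers closing above the holder although the reported z is 6. I'll open them, feel downward in small steps watching force, and centre y by −3 mm.

```bash
python3 -m jog '0 0 0 0 0 0 1; 0 0 0 0 0 0 1; 0 0 0 0 0 0 1; 0 0 0 0 0 0 1; 0 0 0 0 -0.12 0 1' 30
python3 -m jog '0 0 0 0 0 0 1; 0 0 0 0 0 0 1; 0 0 0 0 0 0 1;0 0 0 0 0 -0.08 1; 0 0 0 0 0 -0.16 1'
python3 - <<'E'
from h import *
a=save("wrist","w5"); b=grab_frame("scene")
a=a[110:350,100:460];b=b[190:260,140:242]
cv2.imwrite("pics/c5.png",np.hstack([cv2.resize(x,(400,270),interpolation=cv2.INTER_CUBIC) for x in (a,b)])[:,:,::-1])
E
```

```text
time_s: 5.45
ee_pos: [568.1, -231.4, 6.1]
ee_rot: [180.0, -0.0, 173.9]
force: [0.1, 0.0, 0.4]
gripper_width: 65.8
time_s: 6.08
ee_pos: [568.1, -231.4, 1.9]
ee_rot: [180.0, -0.0, 173.8]
force: [-0.5, -0.8, 0.4]
gripper_width: 91.4
```

View pics/c5.png

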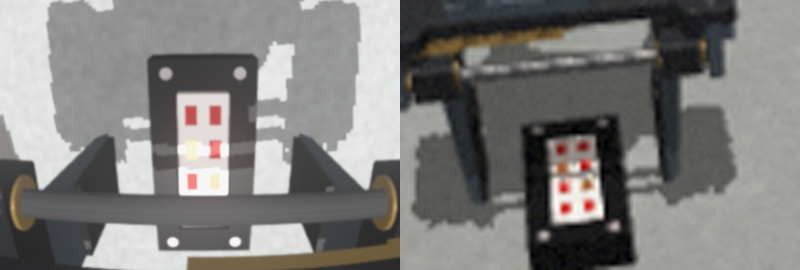

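```bash
python3 - <<'E'
from h import *
from scipy.optimize import least_squares
def proj(n,P):
    K,R,t=cam(n); q=R@np.array(P)+t
    if n=="wrist":
        r=np.hypot(q[0],q[1]); th=np.arctan2(r,q[2]); x,y=q[0]/r*th,q[1]/r*th
    else: x,y=q[:2]/q[2]
    return np.round([K[0,0]*x+K[0,2],K[1,1]*y+K[1,2]],1)
e=env.state()["ee_pos"]; a=np.radians(84); Y=np.array([np.cos(a),np.sin(a),0]); X=np.array([np.sin(a),-np.cos(a),0])
for z in (2,12,22,32):
    print(z,[list(proj(n,np.r_[e[:2],z]+s*50*Y+k*16*X)) for n,k in (("scene",1),("wrist",-1)) for s in(-1,1)])
E
```

```text
2 [[np.float64(161.3), np.float64(250.7)], [np.float64(208.9), np.float64(244.7)], [np.float64(203.8), np.float64(218.0)], [np.float64(362.3), np.float64(217.6)]]
12 [[np.float64(160.6), np.float64(247.0)], [np.float64(208.6), np.float64(241.0)], [np.float64(200.0), np.float64(222.8)], [np.float64(366.1), np.float64(222.4)]]
22 [[np.float64(160.0), np.float64(243.3)], [np.float64(208.3), np.float64(237.4)], [np.float64(195.9), np.float64(228.2)], [np.float64(370.3), np.float64(227.8)]]
32 [[np.float64(159.4), np.float64(239.5)], [np.float64(208.0), np.float64(233.6)], [np.float64(191.4), np.float64(234.1)], [np.float64(374.8), np.float64(233.7)]]
```

Both cameras put the fingertips at z≈25 while the reported TCP is at z≈2, so the tips are about 23 mm higher than reported. I'll lower further in steps and check the force.

```bash
python3 -m jog '0 0 0 0 0 -0.2 1; 0 0 0 0 0 -0.4 1; 0 0 0 0 0 -0.4 1'
python3 -m jog '0 0 0 0 0 -0.1 1; 0 0 0 0 0 -0.2 1; 0 0 0 0 0 -0.2 1'
```

```text
time_s: 6.55
ee_pos: [567.7, -231.3, -8.6]
ee_rot: [180.0, -0.1, 173.8]
force: [-0.2, 0.0, -0.1]
gripper_width: 91.4
time_s: 6.92
ee_pos: [568.0, -231.4, -13.1]
ee_rot: [180.0, -0.0, 173.8]
force: [-0.3, 0.4, -0.5]
gripper_width: 91.1
```

```bash
python3 -m jog '0 0 0 0 0 -0.16 1; 0 0 0 0 0 -0.16 1'
python3 -m jog '0 0 0 0 0 -0.08 1; 0 0 0 0 0 -0.08 1' ; python3 -m jog '0 0 0 0 0 -0.04 1; 0 0 0 0 0 -0.04 1'
```

```text
time_s: 7.18
ee_pos: [567.8, -231.3, -17.3]
ee_rot: [180.0, -0.0, 173.8]
force: [-0.2, 0.4, 0.4]
gripper_width: 91.4
time_s: 7.42
ee_pos: [568.0, -231.4, -19.1]
ee_rot: [180.0, -0.0, 173.8]
force: [0.4, 0.2, -0.6]
gripper_width: 91.1
time_s: 7.68
ee_pos: [568.1, -231.4, -20.0]
ee_rot: [180.0, -0.0, 173.8]
force: [0.4, -0.5, 0.1]
gripper_width: 91.6
```

```bash
python3 -m jog '0 0 0 0 0 0 0.4; 0 0 0 0 0 0 0.4; 0 0 0 0 0 0 0.4; 0 0 0 0 0 0 0.4; 0 0 0 0 0 0 0.4' 30;  python3 -m jog '0 0 0 0 0 0 0.4; 0 0 0 0 0 0 0.4' 30
```

```text
time_s: 8.3
ee_pos: [568.2, -231.4, -19.9]
ee_rot: [180.0, 0.0, 173.8]
force: [0.2, 0.0, -0.3]
gripper_width: 53.6
time_s: 8.55
ee_pos: [568.1, -231.5, -19.9]
ee_rot: [180.0, 0.0, 173.8]
force: [-0.1, 0.8, -0.3]
gripper_width: 54.4
```

Gripped: the width holds at 54. Lift, then carry toward the block.

```bash
python3 -m jog '0 0 0 0 0 1 0.4; 0 0 0 0 0 2.5 0.4; 0 0 0 0 0 4.5 0.4; 0 0 0 0 1.5 6 0.4; 0 0 0 0 3 6 0.4' 
python3 -m jog '0 0 1 0 2 0 0.4; 0 0 2 0 4 0 0.4; 0 0 3 0 6 0 0.4; 0 0 4 0 8 0 0.4; 0 0 4 0 9.6 0 0.4'; python3 -m jog '0 0 0 0 0 0 0.4; 0 0 0 0 0 0 0.4;0 0 0 0 0 0 0.4'
python3 - <<'E'
from h import *
c=cam("wrist"); print(env.state()["ee_pos"],env.state()["ee_rot"]); save("wrist","w6")
for q,z in [("pushout_top",30),("tray_in",12),("holder_center",100)]:
    for d in spotter.trace(q,"wrist"):
        if d["conf"]>.2: print(q,round(d["conf"],2),d["box"],rect(d["region"],"wrist",z,c))
E
```

```text
time_s: 9.18
ee_pos: [570.0, -156.5, 133.4]
ee_rot: [-179.9, 0.4, 173.8]
force: [0.3, 0.3, -3.0]
gripper_width: 54.0
time_s: 9.8
ee_pos: [567.4, 85.4, 129.5]
ee_rot: [180.0, -0.1, -166.1]
force: [0.6, -0.1, -2.7]
gripper_width: 54.1
time_s: 10.18
ee_pos: [568.0, 82.4, 129.8]
ee_rot: [-180.0, -0.0, -166.2]
force: [0.1, 0.4, -2.5]
gripper_width: 53.9
[567.99113279  82.41641109 129.8456377 ] [-1.79990682e+02 -3.65773424e-02 -1.66233571e+02]
pushout_top 0.86 [396.5, 191.3, 50.4, 63.1] [558.6 224.7  71.6  45.9  28.9]
tray_in 0.74 [331.4, 0.0, 160.1, 132.0] [367.1 174.2 172.5 131.   -7.4]
tray_in 0.57 [117.1, 58.9, 163.4, 188.5] [551.  -16.6 171.1 130.4  -6.2]
```

View pics/w6.png

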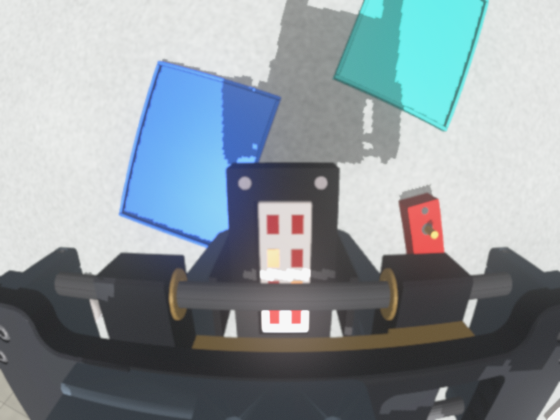

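Wrist view: holder is held level; the block at (425,225) is partly hidden by the finger. I'll back off in −x for a clear look and check the holder's place in the hand.

```bash
python3 -m jog '0 0 0.8 -1.7 0.7 0 0.4; 0 0 1.6 -3.4 1.4 0 0.4; 0 0 2.4 -4.2 2 0 0.4; 0 0 3.2 -4.2 2 0 0.4; 0 0 3.2 -4.2 2 0 0.4'; python3 -m jog '0 0 0 0 0 0 0.4; 0 0 0 0 0 0 0.4'
cat >> h.py <<'E'
def projn(n,P,c):
    K,R,t=c; q=np.atleast_2d(P)@R.T+t
    if n=="wrist":
        r=np.hypot(q[:,0],q[:,1]); th=np.arctan2(r,q[:,2]); x,y=q[:,0]/r*th,q[:,1]/r*th
    else: x,y=q[:,0]/q[:,2],q[:,1]/q[:,2]
    return np.c_[K[0,0]*x+K[0,2],K[1,1]*y+K[1,2]]
def boxmask(n,p,size,z0,c):
    "silhouette of a box at x,y,yaw(deg)"
    a=np.radians(p[2]); s=np.array(size)/2
    L=np.array([[i*s[0],j*s[1],k*size[2]] for i in(-1,1) for j in(-1,1) for k in(0,1)])
    W=np.c_[p[0]+L[:,0]*np.cos(a)-L[:,1]*np.sin(a),p[1]+L[:,0]*np.sin(a)+L[:,1]*np.cos(a),z0+L[:,2]]
    m=np.zeros((840,1120),np.uint8); h=cv2.convexHull((projn(n,W,c)*32+8).astype(np.int32))
    cv2.fillConvexPoly(m,h,1,shift=4); return cv2.resize(m.astype(np.float32),(560,420),interpolation=cv2.INTER_AREA)
def fitbox(n,mask,p0,size,z0,c):
    from scipy.optimize import minimize
    m=mask.astype(np.float32)
    f=lambda p:1-2*np.sum(np.minimum(m,boxmask(n,p,size,z0,c)))/(m.sum()+boxmask(n,p,size,z0,c).sum())
    r=minimize(f,p0,method="Nelder-Mead",options=dict(initial_simplex=np.array([p0]*4)+np.vstack([np.zeros(3),np.diag([8,8,6])]),xatol=.05,fatol=1e-5))
    return np.round(r.x,1),round(1-r.fun,3)
E
python3 - <<'E'
from h import *
c=cam("wrist"); s=env.state(); print(s["ee_pos"],s["ee_rot"]); im=save("wrist","w7")
t=grab_frame("top")
for n,I,cc in (("wrist",im,c),("top",t,cam("top"))):
    hsv=cv2.cvtColor(I,cv2.COLOR_RGB2HSV)
    red=(((hsv[...,0]<8)|(hsv[...,0]>172))&(hsv[...,1]>120)&(hsv[...,2]>40)).astype(np.uint8)
    k,l,st,_=cv2.connectedComponentsWithStats(cv2.morphologyEx(red,cv2.MORPH_CLOSE,np.ones((5,5),np.uint8)))
    i=1+np.argmax(st[1:,4]); print(n,st[i]); M=l==i
    print(fitbox(n,M,[574,234,30],[100,36,30],0,cc))
    x,y,w,h,_=st[i]; S=np.s_[y:y+h,x:x+w]
    br=((hsv[...,0]>15)&(hsv[...,0]<35)&(hsv[...,1]>90)&(hsv[...,2]>60)).astype(np.uint8)[max(y-15,0):y+h,x-10:x+w+10]
    k,l,st,ce=cv2.connectedComponentsWithStats(br)
    for j in range(1,k):
        if st[j,4]>5: print("brass",st[j]+[x-10,max(y-15,0),0,0,0])
E
python3 - <<'E'
import cv2; a=cv2.imread("pics/w7.png"); cv2.imwrite("pics/c7.png",cv2.resize(a[90:300,190:470],(800,600),interpolation=cv2.INTER_CUBIC))
E
```

```text
time_s: 11.0
ee_pos: [463.2, 133.5, 130.4]
ee_rot: [-180.0, 0.0, -150.2]
force: [0.2, -0.6, -2.4]
gripper_width: 53.5
time_s: 11.25
ee_pos: [463.4, 133.3, 130.0]
ee_rot: [180.0, -0.0, -150.2]
force: [0.3, -0.5, -1.9]
gripper_width: 53.8
[463.38697796 133.30659818 130.00671672] [ 1.79992073e+02 -5.28826240e-03 -1.50223410e+02]
wrist [267 215  10  17 169]
(array([574., 234.,  30.]), np.float64(0.0))
top [409 186  11   6  51]
(array([574., 234.,  30.]), np.float64(0.0))
```

View pics/c7.png

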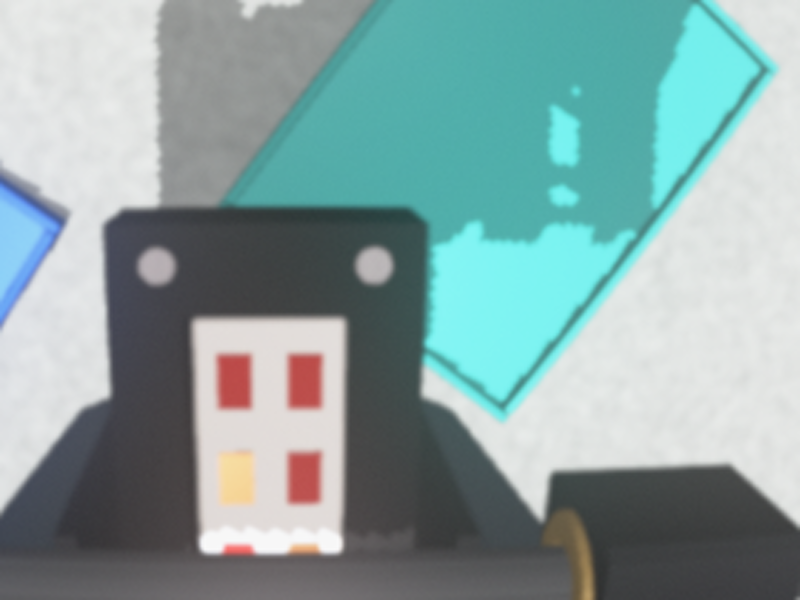

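Wrong way: up in the image is −x. Going to larger x instead puts the block in the upper right of the view; the holder stays about 65 mm above the bottle's height.

```bash
python3 -m jog '0 0 0 2.1 0.1 0 0.4; 0 0 0 4.2 0.2 0 0.4; 0 0 0 6.3 0.3 0 0.4; 0 0 0 8.5 0.35 0 0.4; 0 0 0 8.5 0.35 0 0.4'; python3 -m jog '0 0 0 0 0 0 0.4; 0 0 0 0 0 0 0.4;0 0 0 0 0 0 0.4'
python3 - <<'E'
from h import *
c=cam("wrist"); s=env.state(); print(s["ee_pos"],s["ee_rot"]); im=save("wrist","w8")
ds=spotter.trace("pushout_top","wrist")
for d in ds: 
    if d["conf"]>.3: print(round(d["conf"],2),d["box"],fitbox("wrist",d["region"],[574,234,30],[100,36,30],0,c))
hsv=cv2.cvtColor(im,cv2.COLOR_RGB2HSV); R=((hsv[...,0]<10)|(hsv[...,0]>170))&(hsv[...,1]>110)&(hsv[...,2]>30)
x,y,w,h=map(int,ds[0]["box"]); m=np.zeros_like(R); m[y-8:y+h+8,x-8:x+w+8]=R[y-8:y+h+8,x-8:x+w+8]
m=cv2.morphologyEx(m.astype(np.uint8),cv2.MORPH_CLOSE,np.ones((7,7),np.uint8)); print("red",m.sum(),fitbox("wrist",m,[574,234,30],[100,36,30],0,c))
v=cv2.cvtColor(im,cv2.COLOR_RGB2BGR); cr1=v[y-20:y+h+20,x-20:x+w+20]; cr2=v[130:340,190:470]
cv2.imwrite("pics/c8.png",np.hstack([cv2.resize(q,(400,400*q.shape[0]//q.shape[1]))[:300] if 0 else cv2.resize(q,(400,400),interpolation=cv2.INTER_CUBIC) for q in(cr1,cr2)])); print(x-20,y-20,w+40,h+40)
t=grab_frame("top"); 
for d in spotter.trace("pushout_top","top")[:1]: print("top",d["conf"],fitbox("top",d["region"],[574,234,30],[100,36,30],0,cam("top")))
E
```

```text
time_s: 11.98
ee_pos: [679.0, 141.9, 128.0]
ee_rot: [-180.0, 0.0, -150.2]
force: [-0.9, 0.0, -2.1]
gripper_width: 53.8
time_s: 12.35
ee_pos: [674.9, 142.4, 130.7]
ee_rot: [180.0, 0.0, -150.1]
force: [-0.4, -0.5, -2.2]
gripper_width: 53.8
[674.86040235 142.38407246 130.73767882] [ 1.79998321e+02  1.85005154e-02 -1.50140898e+02]
0.82 [394.2, 118.2, 49.1, 101.6] (array([577.6, 241.5,  29.2]), np.float64(0.982))
red 2945 (array([577. , 243.4,  32.8]), np.float64(0.807))
374 98 89 141
```

View pics/c8.png

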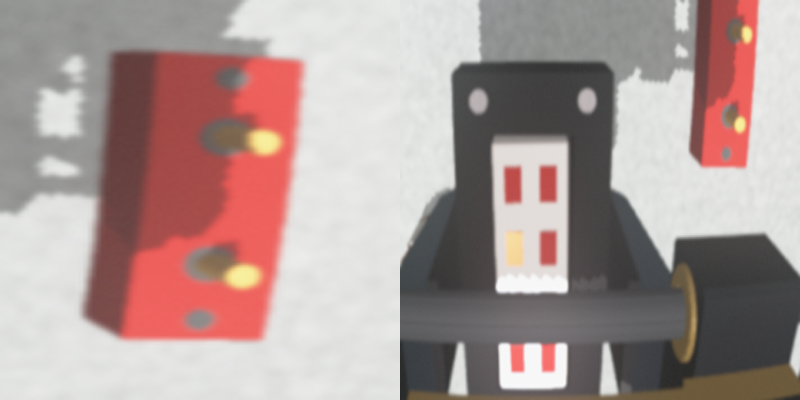

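```bash
python3 - <<'E'
from h import *
c=cam("wrist"); e=env.state()["ee_pos"]; f=lambda uv,z: onz("wrist",uv,z,c)[:,:2]
r=lambda a:np.round(a,1)
for nm,uv,z in (("pins",[[432.7,148.1],[428.1,195.3]],49),("screws",[[418.5,210.8],[425.6,125.5]],30)):
    p=f(uv,z); d=p[1]-p[0]; print(nm,r(p.mean(0)),r(np.hypot(*d)),r(np.degrees(np.arctan2(d[1],d[0]))))
q=lambda X,Y:[374+X*.2225,98+Y*.3525]
p=f([q(155,52),q(303,62),q(262,340),q(123,338)],30); print("block corners",r(p.mean(0)),r(np.linalg.norm(np.diff(p,axis=0),axis=1)),np.degrees(np.arctan2(*(p[1]+p[0]-p[2]-p[3])[::-1])))
z=e[2]+20+22
s=f([[254.4,201.9],[307.6,201.9],[306.2,333.7],[260,333.7]],z); print("slide",r(s.mean(0)),r(np.linalg.norm(np.diff(s,axis=0),axis=1)))
n=f([[228.5,169.4],[338.4,169]],z); a=np.radians(-150.2); u=np.array([np.cos(a),np.sin(a)]); print("near end",r(n.mean(0)),"width",r(np.hypot(*(n[1]-n[0]))),"centre->",r(n.mean(0)-55*u), "tcp",r(e[:2]))
d=n[1]-n[0]; print("ang",np.degrees(np.arctan2(d[1],d[0]))-90)
E
```

```text
pins [578.7 241.3] 43.9 28.9
screws [578.7 241.7] 84.3 -150.6
block corners [578.9 241.2] [35.6 98.6 34.9] -150.55850540729608
slide [677.3 141.9] [25.5 77.4 26.4]
near end [629.6 115.3] width 51.8 centre-> [677.3 142.6] tcp [675.4 142.4]
ang 30.087971486928396
```

The block pose agrees four ways: pins at (578.7,241.4), angle about 29°. The holder's centre is at (677.3,142.2). I'll align above the pins and descend to just over the tips.

```bash
python3 -m jog '0 0 -0.16 -1.3 1.3 0 0.4; 0 0 -0.16 -2.6 2.6 0 0.4; 0 0 -0.16 -3.94 3.97 -1 0.4; 0 0 -0.16 -3.94 3.97 -2.8 0.4; 0 0 -0.16 -3.94 3.97 -3.6 0.4'; python3 -m jog '0 0 0 0 0 0 0.4; 0 0 0 0 0 0 0.4'
```

```text
time_s: 13.18
ee_pos: [575.1, 241.7, 38.1]
ee_rot: [180.0, -0.2, -150.9]
force: [0.6, -0.3, -3.0]
gripper_width: 53.5
time_s: 13.42
ee_pos: [578.2, 241.9, 41.3]
ee_rot: [-180.0, 0.1, -151.0]
force: [0.5, -0.5, -2.2]
gripper_width: 54.1
```

```bash
python3 -m jog '0 0 0 0 0 -0.2 0.4; 0 0 0 0 0 -0.3 0.4; 0 0 0 0 0 -0.4 0.4;0 0 0 0 0 -0.4 0.4' 40
```

```text
time_s: 13.92
ee_pos: [577.0, 241.5, 29.9]
ee_rot: [180.0, -0.0, -151.0]
force: [0.0, 0.4, -1.8]
gripper_width: 54.1
```

```bash
python3 -m jog '0 0 0 0 0 -0.1 0.4; 0 0 0 0 0 -0.2 0.4; 0 0 0 0 0 -0.2 0.4'; python3 -m jog '0 0 0 0 0 -0.1 0.4; 0 0 0 0 0 -0.2 0.4; 0 0 0 0 0 -0.2 0.4'
```

```text
time_s: 14.3
ee_pos: [576.9, 241.5, 24.8]
ee_rot: [180.0, -0.0, -151.0]
force: [0.7, -0.3, -3.4]
gripper_width: 53.8
time_s: 14.68
ee_pos: [577.0, 241.5, 19.8]
ee_rot: [180.0, -0.0, -151.0]
force: [0.3, 0.7, -2.5]
gripper_width: 53.7
```

```bash
python3 -m jog '0 0 0 0 0 -0.1 0.4; 0 0 0 0 0 -0.2 0.4; 0 0 0 0 0 -0.2 0.4'; python3 -m jog '0 0 0 0 0 -0.1 0.4; 0 0 0 0 0 -0.2 0.4; 0 0 0 0 0 -0.24 0.4;  0 0 0 0 0 -0.24 0.4'
```

```text
time_s: 15.05
ee_pos: [576.9, 241.5, 14.8]
ee_rot: [180.0, -0.0, -151.0]
force: [-0.0, 0.8, -2.8]
gripper_width: 54.3
time_s: 15.55
ee_pos: [577.3, 241.6, 10.1]
ee_rot: [-180.0, 0.0, -151.0]
force: [-2.3, -0.1, 5.4]
gripper_width: 53.8
```

```bash
python3 -m jog '0 0 0 0 0 -0.06 0.4; 0 0 0 0 0 -0.06 0.4; 0 0 0 0 0 -0.06 0.4'
python3 - <<'E'
from h import *
b=save("wrist","w9"); s=grab_frame("scene"); K=cam("scene"); u,v=projn("scene",[[578,241,52]],K)[0].astype(int); print(u,v)
A=cv2.resize(b[120:360,130:430],(400,320),interpolation=cv2.INTER_CUBIC); B=cv2.resize(s[v-32:v+32,u-40:u+40],(400,320),interpolation=cv2.INTER_CUBIC)
cv2.imwrite("pics/c9.png",np.hstack([A,B])[:,:,::-1])
E
```

```text
time_s: 15.92
ee_pos: [577.3, 241.6, 10.1]
ee_rot: [-180.0, 0.1, -151.0]
force: [-4.4, -1.9, 13.0]
gripper_width: 53.8
380 192
```

View pics/c9.png

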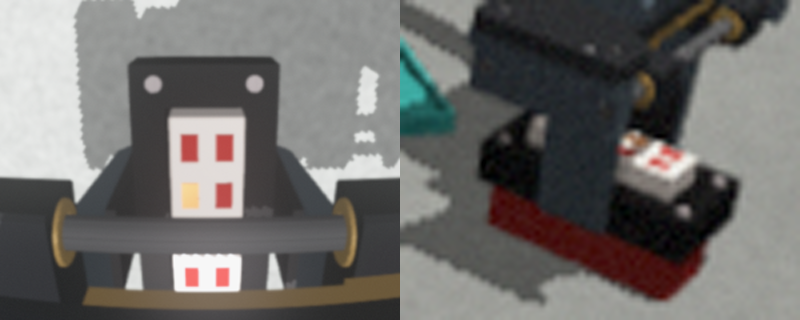

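Seated: contact at z=10.1 as predicted (+30 mm over the bench grip) and the slide stands proud. I'll hold briefly, release, rise, narrow the fingers, then feel for the holder's top.

```bash
python3 -m jog '0 0 0 0 0 0.04 0.4; 0 0 0 0 0 0.06 0.9; 0 0 0 0 0 0.06 0.9; 0 0 0 0 0 0.06 0.9; 0 0 0 0 0 0.06 0.9'; python3 -m jog '0 0 0 0 0 0 0.9;0 0 0 0.04 0 0.8 0.9; 0 0 0 0.08 0 2 0.9; 0 0 0 0.08 0 2 0.45;  0 0 0 0.08 0 2 0.45'; python3 -m jog '0 0 0 0 0 0 0.45; 0 0 0 0 0 0 0.45; 0 0 0 0 0 0 0.45;0 0 0 0 0 0 0.45' 10
python3 - <<'E'
from h import *
c=cam("wrist"); s=env.state(); print(s["ee_pos"],s["ee_rot"],s["gripper_width"]); save("wrist","w10")
for q,z,sz in (("slide_center",63,None),("holder_center",52,None)):
    for d in spotter.trace(q,"wrist"):
        if d["conf"]>.3: print(q,round(d["conf"],2),d["box"],rect(d["region"],"wrist",z,c))
E
```

```text
time_s: 16.65
ee_pos: [577.1, 241.5, 8.8]
ee_rot: [180.0, -0.0, -151.0]
force: [-0.3, 0.1, -0.5]
gripper_width: 82.2
time_s: 17.27
ee_pos: [578.5, 241.3, 58.3]
ee_rot: [180.0, -0.1, -151.0]
force: [-0.4, -0.3, -0.3]
gripper_width: 65.2
time_s: 17.77
ee_pos: [579.1, 241.5, 58.9]
ee_rot: [180.0, -0.0, -151.0]
force: [-0.2, -0.0, 0.3]
gripper_width: 41.2
[579.10017148 241.53161683  58.87352257] [ 1.79992405e+02 -1.54301302e-02 -1.50955598e+02] 41.19285240108417
slide_center 0.73 [264.9, 179.5, 43.3, 105.2] [572.5 238.7  68.6  26.9  29.1]
holder_center 0.87 [241.2, 148.8, 86.2, 135.1] [568.  235.4  91.   54.3  30.1]
```

```bash
python3 -m jog '0 0 0 0 0 -0.4 0.45; 0 0 0 0 0 -0.8 0.45; 0 0 0 0 0 -1 0.45; 0 0 0 0 0 -1 0.45'; python3 -m jog '0 0 0 0 0 -0.05 0.45; 0 0 0 0 0 -0.06 0.45; 0 0 0 0 0 -0.06 0.45'; python3 -m jog '0 0 0 0 0 -0.04 0.45; 0 0 0 0 0 -0.04 0.45';python3 -m jog '0 0 0 0 0 -0.04 0.45; 0 0 0 0 0 -0.04 0.45'
```

```text
time_s: 18.42
ee_pos: [578.7, 241.4, 33.3]
ee_rot: [180.0, -0.1, -151.0]
force: [0.0, 0.2, 0.4]
gripper_width: 40.9
time_s: 18.8
ee_pos: [579.3, 241.6, 32.8]
ee_rot: [180.0, 0.0, -151.0]
force: [-0.1, 0.2, 0.8]
gripper_width: 40.8
time_s: 19.05
ee_pos: [579.1, 241.5, 31.5]
ee_rot: [180.0, -0.0, -151.0]
force: [0.1, 0.5, -0.0]
gripper_width: 40.6
time_s: 19.3
ee_pos: [579.1, 241.5, 30.5]
ee_rot: [180.0, -0.0, -151.0]
force: [-0.7, -0.5, -0.4]
gripper_width: 41.2
```

```bash
for i in 1; do python3 -m jog '0 0 0 0 0 -0.04 0.45; 0 0 0 0 0 -0.04 0.45';python3 -m jog '0 0 0 0 0 -0.04 0.45; 0 0 0 0 0 -0.04 0.45'; done
```

```text
time_s: 19.55
ee_pos: [579.2, 241.5, 30.4]
ee_rot: [180.0, 0.0, -151.0]
force: [-1.7, -0.4, 4.3]
gripper_width: 41.2
time_s: 19.8
ee_pos: [579.2, 241.6, 30.4]
ee_rot: [-180.0, 0.0, -151.0]
force: [-3.0, -1.7, 10.7]
gripper_width: 41.1
```

The holder's top was touched at z=30.4. I'll rise about 1.5 mm clear, close gently on the slide, then lift.

```bash
python3 -m jog '0 0 0 0 0 0.14 0.45; 0 0 0 0 0 0.14 0.15; 0 0 0 0 0 0.14 0.15;0 0 0 0 0 0.14 0.15; 0 0 0 0 0 0.14 0.15' 8; python3 -m jog '0 0 0 0 0 0 0.15; 0 0 0 0 0 0 0.15'; python3 -m jog '0 0 0 0 0 0.2 0.15; 0 0 0 0 0 0.6 0.15; 0 0 0 0 0 1.2 0.15; 0 0 0 0 0 2 0.15;0 0 0 0 0 2.8 0.15'
python3 -m jog '0 0 0 0 0 0 0.15; 0 0 0 0 0 0 0.15'
python3 - <<'E'
from h import *
c=cam("wrist"); s=env.state(); print(s["ee_pos"],s["ee_rot"],s["gripper_width"]); z=s["ee_pos"][2]+21.6; save("wrist","w11")
for q,zz in (("slide_center",z+9.5),("holder_center",52),("tray_in",12)):
    for d in spotter.trace(q,"wrist"):
        if d["conf"]>.3: print(q,round(d["conf"],2),d["box"],rect(d["region"],"wrist",zz,c))
E
```

```text
time_s: 20.42
ee_pos: [579.0, 241.6, 31.8]
ee_rot: [180.0, -0.0, -151.0]
force: [0.2, 0.5, -0.7]
gripper_width: 25.7
time_s: 20.68
ee_pos: [579.0, 241.6, 32.0]
ee_rot: [180.0, -0.0, -151.0]
force: [-0.1, 0.1, -1.4]
gripper_width: 26.1
time_s: 21.3
ee_pos: [579.4, 241.6, 103.9]
ee_rot: [-180.0, 0.1, -151.0]
force: [-0.3, 0.3, -0.3]
gripper_width: 25.9
time_s: 21.55
ee_pos: [578.8, 241.4, 101.9]
ee_rot: [180.0, -0.0, -151.0]
force: [0.5, 1.0, -0.1]
gripper_width: 25.6
[578.78853178 241.39778645 101.90446334] [ 1.79990154e+02 -2.83256924e-02 -1.50960681e+02] 25.6013833925517
slide_center 0.59 [258.6, 187.3, 48.2, 129.3] [566.5 233.3  53.1  25.9  29.4]
holder_center 0.97 [250.7, 148.2, 69.7, 80.8] [557.6 229.5  65.1  53.9  29.1]
holder_center 0.41 [257.0, 186.4, 50.9, 131.4] [593.2 248.   79.8  38.9  29.4]
tray_in 0.86 [221.6, 2.6, 181.2, 78.1] [433.3 192.3 163.1  80.8 -58.6]
tray_in 0.56 [6.2, 0.0, 160.2, 163.3] [550.5 -13.1 170.4 137.1  -5.6]
```

Slide gripped at 26 mm. I'll carry it over the tray centre (551,−17), turning −35° to align it with the tray.

```bash
python3 -m jog '0 0 -1.4 -0.22 -2.1 0 0.15; 0 0 -2.8 -0.45 -4.2 0 0.15; 0 0 -4.2 -0.67 -6.3 0 0.15; 0 0 -5.6 -0.9 -8.4 0 0.15; 0 0 -7 -1.12 -10.35 0 0.15'; python3 -m jog '0 0 0 0 0 -0.3 0.15; 0 0 0 0 0 -1.5 0.15; 0 0 0 0 0 -2.8 0.15; 0 0 0 0 0 -3.6 0.15; 0 0 0 0 0 -3.6 0.15'; python3 -m jog '0 0 0 0 0 -0.2 0.15; 0 0 0 0 0 -0.4 0.15; 0 0 0 0 0 -0.6 0.15; 0 0 0 0 0 -0.6 0.15'
```

```text
time_s: 22.38
ee_pos: [550.6, -18.9, 101.7]
ee_rot: [-180.0, -0.0, 173.8]
force: [0.2, 0.1, -0.4]
gripper_width: 25.8
time_s: 23.0
ee_pos: [549.6, -16.1, 10.2]
ee_rot: [180.0, -0.3, 174.1]
force: [-0.9, 0.1, -0.7]
gripper_width: 26.5
time_s: 23.5
ee_pos: [550.9, -17.2, -3.1]
ee_rot: [180.0, -0.0, 174.0]
force: [-0.1, -0.2, -0.9]
gripper_width: 25.7
```

Slide underside is now about 10 mm above the floor. I'll go down slowly.

```bash
python3 -m jog '0 0 0 0 0 -0.12 0.15; 0 0 0 0 0 -0.24 0.15; 0 0 0 0 0 -0.3 0.15; 0 0 0 0 0 -0.3 0.15'; python3 -m jog '0 0 0 0 0 -0.04 0.15; 0 0 0 0 0 -0.06 0.15; 0 0 0 0 0 -0.06 0.15'; python3 -m jog '0 0 0 0 0 -0.03 0.15; 0 0 0 0 0 -0.05 0.15;0 0 0 0 0 -0.05 0.15'
```

```text
time_s: 24.0
ee_pos: [551.1, -17.2, -10.6]
ee_rot: [180.0, -0.0, 174.0]
force: [-0.3, 0.6, -0.3]
gripper_width: 26.0
time_s: 24.38
ee_pos: [551.2, -17.2, -11.9]
ee_rot: [180.0, 0.0, 174.0]
force: [-0.3, 0.7, -1.9]
gripper_width: 26.3
time_s: 24.75
ee_pos: [551.1, -17.2, -13.2]
ee_rot: [180.0, -0.0, 174.0]
force: [0.2, -0.5, -0.8]
gripper_width: 26.6
```

```bash
python3 -m jog '0 0 0 0 0 -0.03 0.15; 0 0 0 0 0 -0.03 0.15'; python3 -m jog '0 0 0 0 0 -0.03 0.15; 0 0 0 0 0 -0.03 0.15'; python3 -m jog '0 0 0 0 0 -0.03 0.15; 0 0 0 0 0 -0.03 0.15'
```

```text
time_s: 25.0
ee_pos: [551.2, -17.2, -13.3]
ee_rot: [180.0, 0.0, 174.0]
force: [-0.7, 0.4, 4.6]
gripper_width: 26.1
time_s: 25.25
ee_pos: [551.2, -17.2, -13.5]
ee_rot: [180.0, 0.0, 174.0]
force: [-2.9, 0.5, 9.0]
gripper_width: 25.6
time_s: 25.5
ee_pos: [551.4, -17.2, -14.1]
ee_rot: [180.0, 0.1, 174.0]
force: [-3.6, 1.1, 10.1]
gripper_width: 26.1
```

Floor contact at z=−13.3 as predicted. I'll relieve the press, open, and rise.

```bash
python3 -m jog '0 0 0 0 0 0.07 0.15; 0 0 0 0 0 0.07 0.15; 0 0 0 0 0 0.07 0.55; 0 0 0 0 0 0.07 0.55; 0 0 0 0 0 0.07 0.55'; python3 -m jog '0 0 0 0 0 0 0.55; 0 0 0 0 0 0 0.55; 0 0 0 0 0 0.6 0.55; 0 0 0 0 0 2 0.55; 0 0 0 0 0 4 0.55'; python3 -m jog '0 0 0 0 0 1.5 0.55; 0 0 0 0 0 1.5 0.55;0 0 0 0 0 1.5 0.55'
python3 - <<'E'
from h import *
c=cam("wrist"); s=env.state(); print(s["ee_pos"]); w=save("wrist","w12")
for q,zz in (("slide_center",18),("tray_in",12),("holder_center",52)):
    for d in spotter.trace(q,"wrist"):
        if d["conf"]>.3: print(q,round(d["conf"],2),d["box"],rect(d["region"],"wrist",zz,c))
S=grab_frame("scene")
for q in ("holder_center","pushout_top"):
    for d in spotter.trace(q,"scene")[:2]: print(q,d["conf"],d["box"])
A=cv2.resize(w[60:340,100:450],(400,320)); u,v=projn("scene",[[570,120,20]],cam("scene"))[0].astype(int)
B=cv2.resize(S[v-80:v+80,u-100:u+100],(400,320),interpolation=cv2.INTER_CUBIC); cv2.imwrite("pics/c12.png",np.hstack([A,B])[:,:,::-1])
E
```

```text
time_s: 26.12
ee_pos: [551.1, -17.2, -13.8]
ee_rot: [180.0, -0.0, 174.0]
force: [-0.6, 0.1, 0.1]
gripper_width: 49.8
time_s: 26.75
ee_pos: [550.3, -17.2, 87.3]
ee_rot: [-180.0, -0.1, 174.0]
force: [1.1, 0.7, -0.3]
gripper_width: 50.2
time_s: 27.12
ee_pos: [550.5, -17.1, 123.7]
ee_rot: [180.0, -0.0, 174.0]
force: [0.0, 0.0, -0.6]
gripper_width: 50.1
[550.54454933 -17.14854382 123.74990444]
slide_center 0.95 [268.0, 156.8, 31.5, 82.4] [549.  -17.6  77.1  27.4  -6.6]
slide_center 0.57 [1.7, 222.0, 38.5, 48.9] [ 572.1 -358.8   63.1   54.3    8.6]
tray_in 0.95 [387.5, 2.0, 114.6, 92.3] [395.  169.3 135.9 115.6  83.3]
tray_in 0.74 [216.1, 106.2, 136.3, 172.6] [550.2 -16.4 170.  129.8  -6. ]
tray_in 0.4 [486.2, 150.2, 66.0, 110.1] [591.5 270.5 141.5  76.   29.7]
holder_center 0.71 [487.4, 153.0, 67.6, 108.4] [576.2 233.7 124.4  67.3  29.3]
holder_center 0.95 [357.3, 181.1, 51.2, 31.8]
pushout_top 0.8 [360.3, 199.2, 41.0, 21.2]
```

View pics/c12.png

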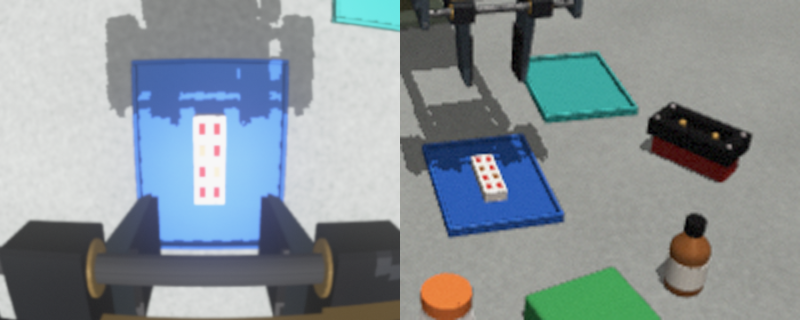

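The slide lies flat in the blue tray, and the holder sits on the block with both pins visible in its recess. One numeric check of the holder, then hand in.

```bash
python3 - <<'E'
from h import *
for n in ("scene","top"):
    grab_frame(n)
    d=spotter.trace("holder_center",n)
    if d: print(n,d[0]["conf"],fitbox(n,d[0]["region"],[578,241,29],[110,54,22],30,cam(n)))
print(env.state()["time_s"]); env.job_done()
E
```

```text
scene 0.79 (array([573.7, 245.8,  27.1]), np.float64(0.975))
top 0.97 (array([578.2, 239.5,  30.3]), np.float64(0.937))
27.675
the job is handed in; nothing more can be done
```

I pressed the holder onto the push-out block, took the raised slide and set it down flat, wells up, in the blue tray. I handed the job in at about 27.7 s; no verdict is reported.

**First grasp:** it closed on air, because the fingertips sit about 22 mm above the reported TCP. I measured this with two cameras, regripped lower, and confirmed it by touching the holder's top.

**Last checks:**
- **Slide:** it lies at (549, −18) on the tray centred at (550, −16), aligned within 1°. It touched the floor at the height I expected, and the picture shows it flat with wells up.
- **Holder:** contact at the seat came at the predicted height, and the final picture shows both pins in its recess. The top camera puts it within about 2 mm and 1° of the block's measured pose of (578.7, 241.4).
- **Check that disagreed:** the scene-camera fit puts the holder at (573.7, 245.8), about 6–7 mm and 2° from the block. I put this down to that camera's coarse oblique view, because the holes have only 3 mm of play around the pins.
- **Other objects:** the bottle, jar and green box were never touched and stand upright in the last picture. I did not re-measure their positions.

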